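# Slide the old jar lid off the counter into the recycling caddy

## Robot

A 6-joint arm with a two-finger parallel gripper is mounted at the origin on the work surface. World frame = base frame: x ahead of the robot, y to its left, z up, the work surface at z = 0. Lengths are in mm, angles in rad, forces in N, time in s.
With the tool pointing down it reaches from about 225 to 725 mm from the base axis. Payload 3.1 kg.
Tool frame: the origin (TCP) lies midway between the tips of the shut fingers; the grasp point (between the pads) lies 19 mm behind it; z points along the fingers, y is the line along which they close (so a half turn about z gives the same grasp; the last joint's range is limited). The gripper opens to 85 mm and grips with 20 to 120 N. Pads are 22 mm wide; open, the fingers measure 114 mm over their backs; the gripper's body (76 mm by 85 mm) begins 54 mm behind the grasp point. The pads swing forward as they close: fully open they stand 13 mm farther back than shut.
Start: joints at [1.186, 0.048, 0.099, 1.622, 0, 1.443], TCP at [133.351, 507.774, 206.812] pointing down, gripper open.
Joint ranges: [-2.91, 2.91], [-0.99, 1.94], [-1.21, 1.42], [-2.12, 2.29], [-1.49, 1.47], [-3.14, 3.14]. Speed limits (rad/s): [2.79, 2.79, 3.14, 3.14, 3.14, 3.14].

## Interface

Orientations are given as a unit quaternion [w, x, y, z].
In Python, from rig import readout, viewer, arm gives the robot as it stands.
- The arm moves only by the tool send_rows, never from a script. Its argument "commands" is one flat list of numbers, 7 for each row, row after row: the turn, a rotation vector about the tool's x, y, z in degrees, then the shift along the tool's x, y, z in cm, then the closure, from 0 (fully open) to 1 (shut). A call has exactly 5 rows; each row is the pose to reach, as a shift and turn from the pose commanded when the call began, along the tool's axes at that moment; what a row does not reach only later rows make up. A row lasts 1/12 s, in which the tool goes at most 41.7 mm and 7.16 degrees, less where a joint would pass 70% of its speed; a pose out of reach is approached as far as the arm can. A call with a gripper value outside its range is refused whole. The fingers move at their own pace and stop on an object; "squeeze" is the grip in N (left out, the last holds). Time passes only in rows, so rows that repeat a pose let the fingers close, or fill a call up. It gives the time, the measured TCP pose, the force, the opening and the grip force at its end, in the units of the state.
- readout.sense(): the state, without advancing time (a new reading comes with each control period).
- viewer.read_camera(name): name is "scene" or "top" or "wrist"; returns the picture (420x560x3 uint8, red, green, blue); there is no depth.
- viewer.camera_params(name): a dict with "fx", "fy", "cx", "cy" (pixels), "rvec" (rotation vector, rad) and "tvec" (3), from world to camera coordinates, as OpenCV has them. Camera axes: x right, y down, z forward; pixel columns grow to the right and rows downward; lengths in mm; the calibration is good to about 2 mm. The wrist camera is an equidistant fisheye: a pixel r from the principal point sees the ray r / f radians off the axis. A picture is of the moment at which its call begins: read the wrist's pose just before it. camera_params takes no time and is no camera call; for the wrist camera it gives the pose at the moment of the call.
- arm.finish_job(): hands the job in; it is judged then, once.
The state is a dict: "clock": time; "q": joint angles; "dq": joint speeds; "joint_efforts": joint torques, N m; "tool_pos": TCP position; "orientation": TCP orientation; "ft_force": force on the tool from outside, world axes, zero at the start; "torque": the same for the moment, N m; "opening": opening from 0.0 (shut) to 1.0 (fully open); "finger_force": force on a finger pad.
Only numpy, scipy, OpenCV 4.12 (cv2) and the standard library are available. Lean on these libraries where they do the work, as an engineer would, in place of code of your own. Each camera call takes 0.05 s, during which the arm holds its last target. There are 200 camera calls.

## Task

The orange plastic jar lid is worn out. Without lifting it, slide it along the counter and off the far edge so that it drops into the green recycling caddy standing just below, and leave the steel lid and the black ramekin where they are.

Things in the scene. Friction and masses are not known exactly. Their poses are not given: they have to be found in the camera images.
- orange_lid: Loose orange plastic jar lid lying flat on the kitchen counter (counter top at z = 0): a disc 95 mm in diameter and 18 mm high, about 45 g, too wide to grip flat, slides easily. Origin: centre of its underside, z up. Its centre lies 100 to 220 mm short of the counter's far edge, a straight edge parallel to y at x = 0.66 m; the counter top is 35 mm thick and has no rim.
- caddy: Open green recycling caddy, fixed, standing on a low trolley beyond and below the counter's far edge: outside 240 mm (its x) by 190 mm (its y, along the edge) by 150 mm high, walls and floor 5 mm. Origin: centre of its underside; its axes are parallel to the world's. Its rim is 70 mm below the counter top; its near wall is tucked up to 20 mm under the counter, so there is no gap between edge and caddy. Its place along the edge varies.
- steel_lid: Loose bare steel jar lid, same shape as the orange one (95 mm across, 18 mm high), 80 g, lying flat on the counter; to be left alone. Origin: centre of its underside.
- ramekin: Loose black ramekin (small round baking dish, upright), 90 mm across the rim, 74 mm across the foot, 45 mm high, 220 g, on the counter; to be left alone. Origin: centre of its underside.
Not all that is in view belongs to the job. Of the things like the orange_lid, leave any that is blue, pink or yellow; of the rest the smaller one is meant.

How it is judged:
By the outcome, as a careful person would: the job done as asked, in the order asked, and still so for the second after the job is handed in, with the robot touching nothing.
It also fails if it takes over 32 s, if anything falls off the work surface, if the arm or the gripper's body presses on something with over 40 N, if the wrist force passes 120 N, or if a joint passes its speed limit or range.

## Working session

There is one attempt and no reset: what is moved stays moved. The work goes in short steps, Python scripts to look and compute and a tool call to move; the robot and the scene stay as the last step left them, time stands still between calls to the robot, and variables do not carry over. Pictures are saved under pics/ and viewed, at most 10 in all, crops included, and the job is handed in when it is done.

Besides the shell and the picture viewer there is one more tool, called by a JSON object that holds its "name" and its "arguments". send_rows: Moves the arm, as the interface text tells. Its arguments: {"type":"object","properties":{"commands":{"type":"array"},"squeeze":{"type":"number"}},"required":["commands"]}

```bash
mkdir -p pics; ls
python3 - <<'E'
from rig import readout, viewer, arm
import cv2, numpy as np
s=readout.sense(); print(s['clock'],s['tool_pos'],s['orientation'],s['ft_force'],s['opening'])
for n in ("top","scene"):
    im=viewer.read_camera(n); cv2.imwrite(f"pics/{n}0.png",im[...,::-1]); print({k:np.round(v,3).tolist() for k,v in viewer.camera_params(n).items()})
E
```

```text
pics
0.0 [133.10150888 507.16358984 205.60666584] [-2.98132942e-04  1.28024445e-01  9.91770313e-01 -1.13944485e-03] [-0.3253159  -0.69843664  0.31100392] 1.000313069803926
{'fx': 419.641, 'fy': 419.641, 'cx': 281.026, 'cy': 206.319, 'rvec': [2.039, -2.189, 0.235], 'tvec': [-121.361, 543.329, 737.811]}
{'fx': 387.966, 'fy': 387.966, 'cx': 271.051, 'cy': 204.146, 'rvec': [1.757, 1.756, -0.746], 'tvec': [171.27, -443.616, 1438.766]}
```

View pics/top0.png

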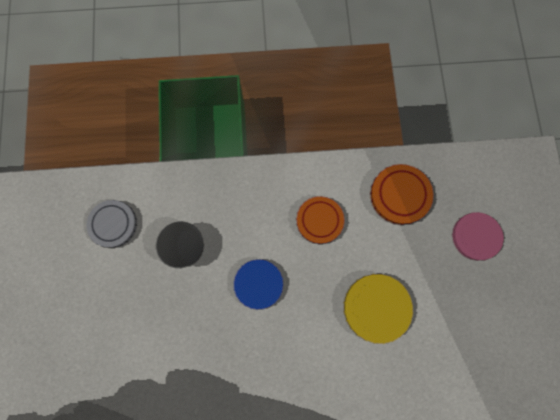

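View pics/scene0.png

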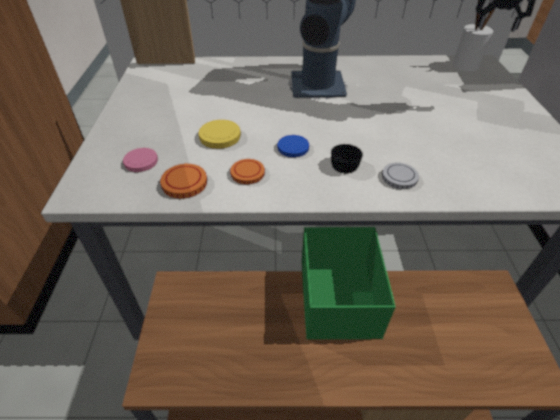

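The top view has +x up and +y left. There are two orange discs, at (321,220) and (402,194). The blue, pink and yellow discs are excluded, so the smaller orange one at (321,220) fits. The caddy opening is around x 160–243 and the steel lid is at (110,223). The ramekin is at (180,245).

```bash
cat > h.py <<'E'
import cv2, numpy as np
def ray(p,uv,z):
    R=cv2.Rodrigues(np.array(p['rvec'],float))[0]; t=np.array(p['tvec'],float).ravel()
    c=-R.T@t; uv=np.atleast_2d(uv).astype(float)
    d=np.c_[(uv[:,0]-p['cx'])/p['fx'],(uv[:,1]-p['cy'])/p['fy'],np.ones(len(uv))]@R
    return (c+d*((z-c[2])/d[:,2])[:,None])
def blobs(im,lo,hi,amin=300):
    m=cv2.inRange(cv2.cvtColor(im,cv2.COLOR_RGB2HSV),lo,hi)
    m=cv2.morphologyEx(m,cv2.MORPH_CLOSE,np.ones((5,5)))
    return [cv2.convexHull(c)[:,0] for c in cv2.findContours(m,cv2.RETR_EXTERNAL,cv2.CHAIN_APPROX_NONE)[0] if cv2.contourArea(c)>amin]
def circ(p,c,z):
    w=ray(p,c,z)[:,:2].astype(np.float32); (x,y),r=cv2.minEnclosingCircle(w); return round(x),round(y),round(2*r)
E
python3 - <<'E'
from rig import viewer
from h import *
top=cv2.imread('pics/top0.png')[...,::-1].copy(); p=viewer.camera_params('top')
for n,lo,hi,z in (('orange',(3,150,120),(16,255,255),14),('blue',(105,120,60),(130,255,255),14),('yellow',(20,120,100),(35,255,255),14),('black',(0,0,0),(180,255,55),45),('green',(50,80,20),(85,255,255),-70)):
    for c in blobs(top,lo,hi):
        x,y,w,h=cv2.boundingRect(c)
        if n=='green':print(n,(x,y,w,h),ray(p,[[160,82],[240,77],[244,156],[160,162]],-70).round().tolist())
        elif y<330: print(n,(x,y,w,h),circ(p,c,z))
print('steel',ray(p,[[111,223],[86,223],[137,223]],18).round().tolist())
print('edge',ray(p,[[10,171],[300,153],[540,138]],0).round().tolist())
cv2.imwrite('pics/crop.png',cv2.resize(top[130:290,60:460],None,fx=2,fy=2,interpolation=cv2.INTER_CUBIC)[...,::-1])
E
```

```text
orange (297, 197, 47, 46) (511, -235, 94)
orange (373, 165, 59, 58) (553, -405, 121)
blue (234, 260, 49, 49) (394, -106, 94)
yellow (344, 274, 69, 69) (332, -330, 131)
black (158, 223, 45, 44) (476, 35, 87)
black (407, 105, 39, 30) (700, -467, 88)
black (250, 98, 35, 55) (709, -141, 124)
black (161, 78, 85, 80) (740, -10, 211)
green (159, 76, 86, 85) [[879.0, 101.0, -70.0], [879.0, -87.0, -70.0], [683.0, -87.0, -70.0], [682.0, 103.0, -70.0]]
steel [[532.0, 177.0, 18.0], [535.0, 226.0, 18.0], [528.0, 126.0, 18.0]]
edge [[660.0, 394.0, 0.0], [657.0, -208.0, 0.0], [654.0, -717.0, 0.0]]
```

View pics/crop.png

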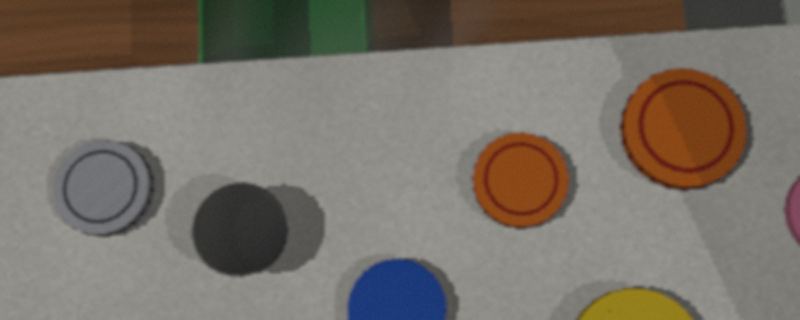

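The crop shows the smaller orange lid, 94 mm, at top-picture pixel (321,220), world (511,-235). The 121 mm orange lid at (402,194) is the larger one and stays. The caddy spans y -87 to 102 and the ramekin is at (476,35).

Plan: push in two legs with half-closed fingers as a cradle. Leg 1 takes the lid to about (608,-10), leg 2 pushes it +x over the edge.

```bash
cat > go.py <<'E'
import sys, numpy as np
from rig import readout
from scipy.spatial.transform import Rotation as T
x,y,z,a=map(float,sys.argv[1:5]); s=readout.sense(); w=s['orientation']
R=T.from_quat(np.r_[w[1:],w[0]]); a=np.radians(a)
G=T.from_matrix(np.c_[[np.cos(a),np.sin(a),0],[np.sin(a),-np.cos(a),0],[0,0,-1]])
print('turn',np.degrees((R.inv()*G).as_rotvec()).round(1),'shift cm',(R.inv().apply(np.array([x,y,z])-s['tool_pos'])/10).round(2),'t',s['clock'],'q',np.round(s['q'],2))
E
python3 go.py 482 -304 120 67
```

```text
turn [-0.1  0.1 98.3] shift cm [-54.35 -69.58   8.71] t 0.1 q [ 1.19  0.05  0.1   1.62 -0.    1.44]
```

{"name": "send_rows", "arguments": {"commands": [0,0,98.3,-54.4,-69.6,6,0.55,0,0,98.3,-54.4,-69.6,6,0.55,0,0,98.3,-54.4,-69.6,6,0.55,0,0,98.3,-54.4,-69.6,6,0.55,0,0,98.3,-54.4,-69.6,6,0.55]}}

```text
clock: 0.52
tool_pos: [215.5, 315.0, 191.8]
orientation: [0.0, 0.429, 0.903, -0.0]
ft_force: [2.4, -0.1, 0.0]
opening: 0.45
finger_force: 0.0
```

```bash
python3 go.py 482 -304 120 67
```

```text
turn [-0.   0.1 62.2] shift cm [-64.81 -18.47   7.23] t 0.5167 q [ 0.79 -0.33 -0.27  1.63 -0.    1.68]
```

{"name": "send_rows", "arguments": {"commands": [0,0,62,-64.8,-18.5,5,0.55,0,0,62,-64.8,-18.5,5,0.55,0,0,62,-64.8,-18.5,5,0.55,0,0,62,-64.8,-18.5,5,0.55,0,0,62,-64.8,-18.5,5,0.55]}}

```text
clock: 0.93
tool_pos: [298.5, 124.6, 176.8]
orientation: [0.0, 0.686, 0.727, 0.0]
ft_force: [1.0, 1.0, 0.8]
opening: 0.446
finger_force: 0.0
```

```bash
python3 go.py 482 -304 120 67
```

```text
turn [ 0.  -0.  26.4] shift cm [-43.86  15.81   5.69] t 0.9333 q [ 0.19 -0.49 -0.41  1.65  0.    1.7 ]
```

{"name": "send_rows", "arguments": {"commands": [0,0,26.4,-43.9,15.8,5,0.55,0,0,26.4,-43.9,15.8,5,0.55,0,0,26.4,-43.9,15.8,5,0.55,0,0,26.4,-43.9,15.8,5,0.55,0,0,26.4,-43.9,15.8,5,0.55]}}

```text
clock: 1.35
tool_pos: [381.1, -65.8, 154.6]
orientation: [-0.0, 0.834, 0.552, 0.0]
ft_force: [1.1, 0.0, 1.1]
opening: 0.451
finger_force: 0.0
```

```bash
python3 go.py 482 -304 100 67
```

```text
turn [ 0. -0.  0.] shift cm [-18.    18.59   5.45] t 1.35 q [-0.35 -0.32 -0.34  1.56  0.    1.63]
```

{"name": "send_rows", "arguments": {"commands": [0,0,0,-18,18.6,5.4,0.55,0,0,0,-18,18.6,5.4,0.55,0,0,0,-18,18.6,5.4,0.55,0,0,0,-18,18.6,5.4,0.55,0,0,0,-18,18.6,5.4,0.55]}}

```text
clock: 1.77
tool_pos: [461.4, -252.9, 111.4]
orientation: [-0.001, 0.833, 0.554, -0.0]
ft_force: [0.9, 1.5, 1.5]
opening: 0.452
finger_force: 0.0
```

{"name": "send_rows", "arguments": {"commands": [0,0,0,0,0,0,0.55,0,0,0,0,0,0,0.55,0,0,0,0,0,0,0.55,0,0,0,0,0,0,0.55,0,0,0,0,0,0,0.55]}}

```text
clock: 2.18
tool_pos: [461.5, -250.0, 113.6]
orientation: [0.001, 0.832, 0.554, 0.0]
ft_force: [0.6, 0.4, -0.8]
opening: 0.451
finger_force: 0.0
```

```bash
python3 go.py 482 -304 3 67; python3 -c "
from rig import viewer; import cv2
cv2.imwrite('pics/w1.png',viewer.read_camera('wrist')[...,::-1])"
```

```text
turn [0.1 0.  0.4] shift cm [-4.19  3.96 11.07] t 2.1833 q [-0.62  0.05 -0.09  1.44  0.    1.34]
```

View pics/w1.png

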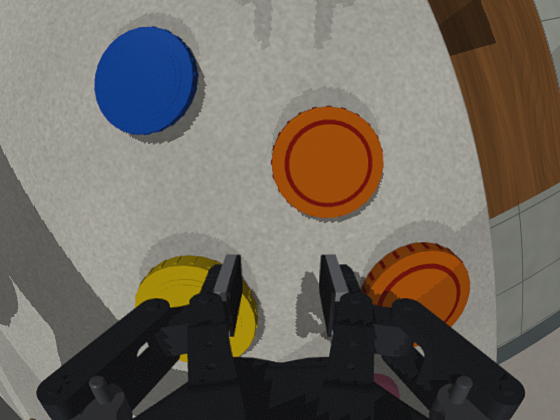

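The wrist view shows the target lid at (328,163), ahead of the fingers, with the big orange lid to the right at (418,290). Next I go to the point behind the target and lower.

{"name": "send_rows", "arguments": {"commands": [0,0,0,-4.2,4.0,0,0.55,0,0,0,-4.2,4.0,0,0.55,0,0,0,-4.2,4.0,4,0.55,0,0,0,-4.2,4.0,8,0.55,0,0,0,-4.2,4.0,8,0.55]}}

```text
clock: 2.65
tool_pos: [474.9, -298.9, 22.7]
orientation: [-0.009, 0.832, 0.554, -0.003]
ft_force: [-2.7, 2.2, -3.0]
opening: 0.45
finger_force: 0.0
```

```bash
python3 go.py 482 -304 3 67
python3 - <<'E'
from rig import viewer
from h import *
p=viewer.camera_params('top'); im=viewer.read_camera('top')
for c in blobs(im,(3,150,120),(16,255,255)): print(circ(p,c,14))
p=viewer.camera_params('scene'); im=viewer.read_camera('scene')
for c in blobs(im,(3,190,120),(16,255,255),200):
    if c[:,1].max()<205 and c[:,0].max()<290: print('scene',circ(p,c,14))
E
```

```text
turn [-1.  -0.3  0.3] shift cm [-0.21  0.89  1.95] t 2.65 q [-0.68  0.2  -0.1   1.29  0.    1.29]
(511, -236, 94)
```

{"name": "send_rows", "arguments": {"commands": [0,0,0,0,0,0,0.55,0,0,0,0,0,0,0.55,0,0,0,0,0,0,0.55,0,0,0,0,0,0,0.55,0,0,0,0,0,0,0.55]}}

```text
clock: 3.17
tool_pos: [483.3, -306.2, 34.6]
orientation: [0.002, 0.833, 0.554, 0.001]
ft_force: [-0.1, -0.2, -0.0]
opening: 0.449
finger_force: 0.0
```

```bash
python3 go.py 482 -304 3 67
```

```text
turn [0.2 0.1 0.3] shift cm [ 0.16 -0.21  3.16] t 3.1667 q [-0.68  0.2  -0.08  1.29 -0.    1.29]
```

The arm overshoots on abrupt stops, so I'm using gentle ramps from here.

{"name": "send_rows", "arguments": {"commands": [0,0,0,0.1,-0.1,0.5,0.55,0,0,0,0.1,-0.2,1.3,0.55,0,0,0,0.1,-0.2,2.1,0.55,0,0,0,0.1,-0.2,2.7,0.55,0,0,0,0.1,-0.2,3.0,0.55]}}

```text
clock: 3.58
tool_pos: [479.2, -302.5, 0.2]
orientation: [-0.002, 0.833, 0.554, -0.001]
ft_force: [-0.4, 0.1, -0.2]
opening: 0.446
finger_force: 0.0
```

```bash
python3 go.py 588 -60 4 67
```

```text
turn [-0.2 -0.1  0.3] shift cm [26.57  0.65 -0.36] t 3.5833 q [-0.68  0.21 -0.13  1.23  0.    1.29]
```

{"name": "send_rows", "arguments": {"commands": [0,0,0,0.4,0,0,0.55,0,0,0,1.0,0,0,0.55,0,0,0,1.7,0,0,0.55,0,0,0,2.5,0,0,0.55,0,0,0,3.5,0,0,0.55]}}

```text
clock: 4.0
tool_pos: [494.9, -270.8, 3.1]
orientation: [0.001, 0.833, 0.554, 0.0]
ft_force: [-0.0, -0.0, 0.8]
opening: 0.448
finger_force: 0.0
```

{"name": "send_rows", "arguments": {"commands": [0,0,0,1.2,0,0,0.55,0,0,0,2.5,0,0,0.55,0,0,0,3.8,0,0,0.55,0,0,0,5.1,0,0,0.55,0,0,0,6.4,0,0,0.55]}}

```text
clock: 4.42
tool_pos: [519.4, -210.7, 2.6]
orientation: [-0.0, 0.832, 0.554, 0.0]
ft_force: [0.4, -0.0, 0.1]
opening: 0.452
finger_force: 0.0
```

```bash
cat > see.py <<'E'
from rig import viewer
from h import *
p=viewer.camera_params('top'); im=viewer.read_camera('top')
cv2.imwrite('pics/last.png',im[...,::-1])
for c in blobs(im,(3,150,120),(16,255,255),150): print(circ(p,c,14))
E
python3 see.py; python3 go.py 588 -60 4 67
```

```text
(591, -391, 89)
turn [-0.  -0.1  0.4] shift cm [16.3   0.57 -0.11] t 4.4667 q [-0.5   0.19 -0.15  1.23  0.    1.46]
```

```bash
python3 -c "
from rig import viewer; import cv2
cv2.imwrite('pics/w2.png',viewer.read_camera('wrist')[...,::-1])"
```

```text
(no output)
```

View pics/w2.png

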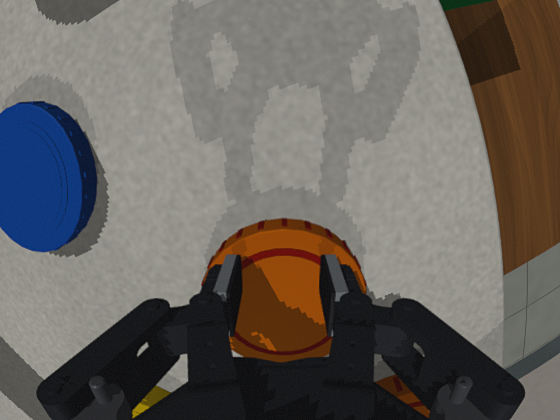

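The lid appears under the fingers at about (285,290). I need to check with the wrist calibration whether it has moved.

Run:
```python
from rig import viewer, readout
from h import *
p=viewer.camera_params('wrist'); s=readout.sense(); print({k:np.round(v,3).tolist() for k,v in p.items()},s['tool_pos'],s['clock'])
R=cv2.Rodrigues(np.array(p['rvec'],float))[0]; t=np.array(p['tvec'],float).ravel(); c=-R.T@t; print('cam',c)
def wr(u,v,z):
    dx,dy=u-p['cx'],v-p['cy']; r=np.hypot(dx,dy); th=r/p['fx']
    d=R.T@np.array([np.sin(th)*dx/r,np.sin(th)*dy/r,np.cos(th)]); return (c+d*(z-c[2])/d[2]).round()
for n,u,v,z in(('front',285,228,18),('left',205,290,18),('right',366,290,18),('rear',285,359,18),('tipL',232,256,5),('tipR',330,256,5),('blue',32,175,18)): print(n,wr(u,v,z))
X=R@s['tool_pos']+t; th=np.arctan2(np.hypot(X[0],X[1]),X[2]); print('tcp px',p['cx']+p['fx']*th*X[0]/np.hypot(X[0],X[1]),p['cy']+p['fx']*th*X[1]/np.hypot(X[0],X[1]))
```

```text
{'fx': 325.192, 'fy': 325.192, 'cx': 280.331, 'cy': 207.85, 'rvec': [-2.785, 0.554, 0.087], 'tvec': [-560.199, 27.37, 188.544]} [ 519.58767317 -209.86546464    2.48447615] 4.5167
cam [ 549.39873712 -137.89888456  171.07362565]
front [ 529. -193.   18.]
left [ 473. -211.   18.]
right [ 557. -246.   18.]
rear [ 495. -277.   18.]
tipL [ 493. -203.    5.]
tipR [ 544. -224.    5.]
blue [ 401. -107.   18.]
tcp px 280.58535063679216 248.73795882789864
```

The lid is still at (512,-233) and has not moved. The half-open tips stand back enough that they skim over its top. I'll raise, back off, close a little more, and probe down to the counter by force.

{"name": "send_rows", "arguments": {"commands": [0,0,0,0,0,-1,0.55,0,0,0,0,0,-2.5,0.55,0,0,0,-1,0,-3,0.55,0,0,0,-3,0,-3,0.65,0,0,0,-5,0,-3,0.65]}}

```text
clock: 4.93
tool_pos: [499.9, -260.3, 34.2]
orientation: [0.002, 0.832, 0.554, 0.0]
ft_force: [0.7, -0.7, -0.9]
opening: 0.352
finger_force: 0.0
```

{"name": "send_rows", "arguments": {"commands": [0,0,0,-1.7,0,0,0.65,0,0,0,-3,0,0,0.65,0,0,0,-4,0,0.4,0.65,0,0,0,-4.5,0,1.1,0.65,0,0,0,-4.5,0,1.8,0.65]}}

```text
clock: 5.35
tool_pos: [481.7, -301.3, 14.1]
orientation: [0.0, 0.833, 0.553, 0.0]
ft_force: [0.5, -0.2, -0.6]
opening: 0.348
finger_force: 0.0
```

{"name": "send_rows", "arguments": {"commands": [0,0,0,0,0,0.4,0.65,0,0,0,0,0,0.7,0.65,0,0,0,0,0,0.9,0.65,0,0,0,0,0,1.0,0.65,0,0,0,0,0,1.0,0.65]}}

```text
clock: 5.77
tool_pos: [482.3, -299.2, 4.2]
orientation: [-0.0, 0.832, 0.554, -0.0]
ft_force: [0.1, 0.6, 0.9]
opening: 0.347
finger_force: 0.0
```

```bash
python3 go.py 482 -304 0 67; python3 -c "
from rig import viewer; import cv2
cv2.imwrite('pics/w3.png',viewer.read_camera('wrist')[...,::-1])"
```

```text
turn [-0.  -0.   0.3] shift cm [-0.45  0.16  0.42] t 5.7667 q [-0.67  0.21 -0.13  1.23  0.    1.29]
```

View pics/w3.png

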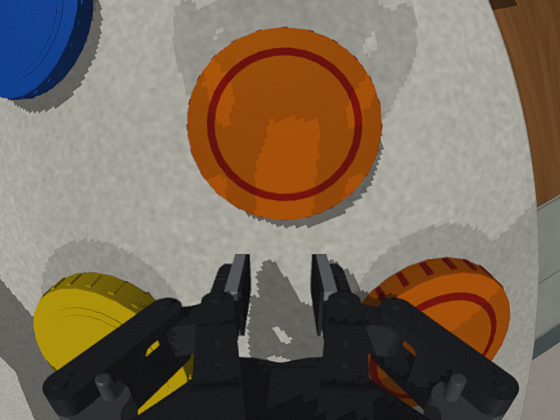

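The lid is whole and ahead at (285,125). The fingers at (280,255) are behind it, with about 30 px of gap. Next is a force probe downward.

{"name": "send_rows", "arguments": {"commands": [0,0,0,0,0,0.2,0.65,0,0,0,0,0,0.4,0.65,0,0,0,0,0,0.5,0.65,0,0,0,0,0,0.5,0.65,0,0,0,0,0,0.5,0.65]}}

```text
clock: 6.23
tool_pos: [482.0, -299.8, -0.6]
orientation: [-0.0, 0.833, 0.554, -0.0]
ft_force: [-0.2, 0.6, -0.4]
opening: 0.346
finger_force: 0.0
```

{"name": "send_rows", "arguments": {"commands": [0,0,0,0,0,0.1,0.65,0,0,0,0,0,0.2,0.65,0,0,0,0,0,0.3,0.65,0,0,0,0,0,0.4,0.65,0,0,0,0,0,0.4,0.65]}}

```text
clock: 6.65
tool_pos: [481.9, -299.7, -4.8]
orientation: [-0.0, 0.833, 0.554, -0.0]
ft_force: [-0.4, -0.1, -0.1]
opening: 0.351
finger_force: 0.0
```

{"name": "send_rows", "arguments": {"commands": [0,0,0,0,0,0.1,0.65,0,0,0,0,0,0.2,0.65,0,0,0,0,0,0.3,0.65,0,0,0,0,0,0.4,0.65,0,0,0,0,0,0.4,0.65]}}

```text
clock: 7.07
tool_pos: [482.0, -299.7, -8.8]
orientation: [-0.0, 0.833, 0.554, -0.0]
ft_force: [0.2, 0.9, 0.0]
opening: 0.352
finger_force: 0.0
```

{"name": "send_rows", "arguments": {"commands": [0,0,0,0,0,0.1,0.65,0,0,0,0,0,0.2,0.65,0,0,0,0,0,0.3,0.65,0,0,0,0,0,0.3,0.65,0,0,0,0,0,0.3,0.65]}}

```text
clock: 7.48
tool_pos: [482.0, -299.8, -11.6]
orientation: [-0.0, 0.833, 0.554, -0.0]
ft_force: [0.2, -0.0, 0.3]
opening: 0.349
finger_force: 0.0
```

{"name": "send_rows", "arguments": {"commands": [0,0,0,0.5,0,0,0.65,0,0,0,1.2,0,0,0.65,0,0,0,2.2,0,0,0.65,0,0,0,3.2,0,0,0.65,0,0,0,4.0,0,0,0.65]}}

```text
clock: 7.9
tool_pos: [498.1, -261.6, -11.4]
orientation: [-0.0, 0.832, 0.554, 0.0]
ft_force: [-0.3, -0.6, -0.2]
opening: 0.349
finger_force: 0.2
```

```bash
cat > lid.py <<'E'
from rig import viewer, readout
from h import *
p=viewer.camera_params('wrist'); im=viewer.read_camera('wrist'); cv2.imwrite('pics/wl.png',im[...,::-1])
R=cv2.Rodrigues(np.array(p['rvec'],float))[0]; t=np.array(p['tvec'],float).ravel(); c=-R.T@t
K=np.array([[p['fx'],0,p['cx']],[0,p['fy'],p['cy']],[0,0,1]])
b=[x for x in blobs(im,(3,150,60),(16,255,255),2000) if 150<x[:,0].mean()<400 and x[:,0].max()<430]
for x in b:
    q=cv2.fisheye.undistortPoints(x[:,None].astype(float),K,np.zeros(4))[:,0]
    d=np.c_[q,np.ones(len(q))]@R; w=(c+d*((16-c[2])/d[:,2])[:,None])[:,:2].astype(np.float32)
    (a,e),r=cv2.minEnclosingCircle(w); print('lid',round(a),round(e),'dia',round(2*r),'px',x.min(0),x.max(0))
s=readout.sense(); print(s['tool_pos'].round(1),s['ft_force'].round(1),s['clock'])
E
python3 lid.py
```

```text
lid 520 -210 dia 96 px [175  48] [386 257]
[ 498.6 -260.1  -11.5] [-0.4  0.9  0. ] 7.95
```

The lid is engaged and moved with the tool to (520,-210). Continuing leg 1.

{"name": "send_rows", "arguments": {"commands": [0,0,0,0.8,0,0,0.65,0,0,0,1.9,0,0,0.65,0,0,0,3.1,0,0,0.65,0,0,0,4.4,0,0,0.65,0,0,0,5.7,0,0,0.65]}}

```text
clock: 8.37
tool_pos: [520.1, -209.1, -11.5]
orientation: [-0.0, 0.833, 0.554, 0.0]
ft_force: [-0.4, -0.4, 0.4]
opening: 0.351
finger_force: 0.2
```

{"name": "send_rows", "arguments": {"commands": [0,0,0,1.3,0,0,0.65,0,0,0,2.6,0,0,0.65,0,0,0,3.9,0,0,0.65,0,0,0,5.2,0,0,0.65,0,0,0,6.5,0,0,0.65]}}

```text
clock: 8.78
tool_pos: [545.2, -149.1, -11.5]
orientation: [0.0, 0.833, 0.554, 0.0]
ft_force: [0.3, -0.1, -0.1]
opening: 0.348
finger_force: 0.2
```

```bash
python3 lid.py
```

```text
lid 567 -97 dia 96 px [175  48] [386 257]
[ 546.1 -146.8  -11.5] [0.7 1.2 0.2] 8.8333
```

{"name": "send_rows", "arguments": {"commands": [0,0,0,1.2,0,0,0.65,0,0,0,2.5,0,0,0.65,0,0,0,3.7,0,0,0.65,0,0,0,4.8,0,0,0.65,0,0,0,5.8,0,0,0.65]}}

```text
clock: 9.25
tool_pos: [567.6, -95.8, -11.5]
orientation: [-0.0, 0.833, 0.554, 0.0]
ft_force: [0.3, -1.4, -0.1]
opening: 0.346
finger_force: 0.2
```

{"name": "send_rows", "arguments": {"commands": [0,0,0,0.9,0,0,0.65,0,0,0,1.7,0,0,0.65,0,0,0,2.3,0,0,0.65,0,0,0,2.8,0,0,0.65,0,0,0,3.1,0,0,0.65]}}

```text
clock: 9.67
tool_pos: [579.3, -67.9, -11.5]
orientation: [0.0, 0.833, 0.554, -0.0]
ft_force: [-0.2, -0.3, -0.4]
opening: 0.352
finger_force: 0.2
```

```bash
python3 lid.py; python3 go.py 540 -12 30 180
```

```text
lid 601 -16 dia 96 px [175  48] [386 257]
[579.4 -67.6 -11.5] [ 0.9  0.2 -0.4] 9.7167
turn [   0.    -0.  -112.7] shift cm [ 3.61 -5.78 -4.15] t 9.7167 q [-0.23  0.26 -0.1   1.21  0.    1.74]
```

Leg 1 is done, with the lid at (601,-16). Now I back off, rise, turn, and come in behind it for leg 2.

{"name": "send_rows", "arguments": {"commands": [0,0,0,-0.7,0,0,0.65,0,0,0,-1.5,0,-0.3,0.65,0,0,0,-1.5,0,-2.5,0.65,0,0,0,-1.5,0,-5.5,0.65,0,0,0,-1.5,0,-8.5,0.65]}}

```text
clock: 10.13
tool_pos: [571.4, -83.3, 73.3]
orientation: [-0.001, 0.833, 0.553, -0.001]
ft_force: [0.6, -0.5, 0.0]
opening: 0.355
finger_force: 0.0
```

```bash
python3 go.py 536 -16 80 180
```

```text
turn [-2.000e-01 -1.000e-01 -1.128e+02] shift cm [ 4.83 -5.88 -0.65] t 10.1333 q [-0.26  0.2  -0.    1.37 -0.    1.71]
```

{"name": "send_rows", "arguments": {"commands": [0,0,-112.8,4.8,-5.9,-0.5,0.65,0,0,-112.8,4.8,-5.9,-0.5,0.65,0,0,-112.8,4.8,-5.9,-0.5,0.65,0,0,-112.8,4.8,-5.9,-0.5,0.65,0,0,-112.8,4.8,-5.9,-0.5,0.65]}}

```text
clock: 10.55
tool_pos: [537.0, -15.8, 79.2]
orientation: [0.0, 0.62, 0.785, -0.0]
ft_force: [-0.4, -0.9, -0.4]
opening: 0.351
finger_force: 0.0
```

```bash
python3 go.py 536 -16 78 180
```

```text
turn [ -0.    0.1 -76.6] shift cm [ 0.   -0.11  0.12] t 10.55 q [-0.15  0.09 -0.11  1.37 -0.    1.18]
```

{"name": "send_rows", "arguments": {"commands": [0,0,-76.6,0,0,0,0.65,0,0,-76.6,0,0,0,0.65,0,0,-76.6,0,0,0,0.65,0,0,-76.6,0,0,0,0.65,0,0,-76.6,0,0,0,0.65]}}

```text
clock: 10.97
tool_pos: [537.1, -16.5, 78.8]
orientation: [0.0, 0.349, 0.937, -0.0]
ft_force: [-0.0, 0.6, -0.3]
opening: 0.349
finger_force: 0.0
```

```bash
python3 go.py 536 -16 78 180
```

```text
turn [ -0.    0.  -40.9] shift cm [ 0.12 -0.04  0.08] t 10.9667 q [-0.16  0.09 -0.11  1.37 -0.    0.56]
```

{"name": "send_rows", "arguments": {"commands": [0,0,-40.5,0.1,0,0,0.65,0,0,-40.5,0.1,0,0,0.65,0,0,-40.5,0.1,0,0,0.65,0,0,-40.5,0.1,0,0,0.65,0,0,-40.5,0.1,0,0,0.65]}}

```text
clock: 11.38
tool_pos: [536.4, -15.8, 78.8]
orientation: [0.0, 0.044, 0.999, -0.0]
ft_force: [-0.2, -1.0, -0.3]
opening: 0.353
finger_force: 0.0
```

{"name": "send_rows", "arguments": {"commands": [0,0,-5,0,0,0,0.65,0,0,-5,0,0,0,0.65,0,0,-5,0,0,0,0.65,0,0,-5,0,0,0,0.65,0,0,-5,0,0,0,0.65]}}

```text
clock: 11.8
tool_pos: [536.6, -14.9, 78.6]
orientation: [0.0, 0.004, 1.0, -0.0]
ft_force: [-0.4, 0.5, 0.3]
opening: 0.352
finger_force: 0.0
```

```bash
python3 go.py 536 -16 -11.5 180; python3 see.py; cp pics/last.png pics/t5.png
```

```text
turn [-0.   0.  -0.4] shift cm [ 0.07 -0.11  9.01] t 11.8 q [-0.15  0.09 -0.11  1.37 -0.   -0.15]
(547, -444, 92)
(625, -30, 70)
```

View pics/t5.png

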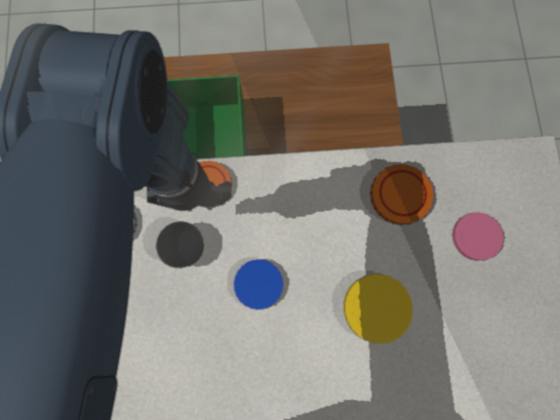

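The lid is under the wrist at (215,178), in front of the caddy. The ramekin at (180,245) is unmoved. Descending gently.

{"name": "send_rows", "arguments": {"commands": [0,0,0,-0.1,-0.1,0.6,0.65,0,0,0,-0.1,-0.1,1.6,0.65,0,0,0,-0.1,-0.1,2.8,0.65,0,0,0,-0.1,-0.1,4,0.65,0,0,0,-0.1,-0.1,5,0.65]}}

```text
clock: 12.27
tool_pos: [536.4, -15.2, 26.0]
orientation: [-0.001, 0.003, 1.0, 0.0]
ft_force: [0.0, 0.4, -0.2]
opening: 0.349
finger_force: 0.0
```

{"name": "send_rows", "arguments": {"commands": [0,0,0,0,0,1.0,0.65,0,0,0,0,0,1.9,0.65,0,0,0,0,0,2.8,0.65,0,0,0,0,0,3.5,0.65,0,0,0,0,0,3.9,0.65]}}

```text
clock: 12.68
tool_pos: [537.0, -15.4, -11.8]
orientation: [-0.001, 0.003, 1.0, 0.0]
ft_force: [-0.4, -0.1, -0.3]
opening: 0.351
finger_force: 0.0
```

```bash
python3 lid.py
```

```text
lid 576 -15 dia 61 px [237 287] [323 362]
[536.6 -15.3 -12.2] [-0.6  0.4  0.1] 12.7333
```

{"name": "send_rows", "arguments": {"commands": [0,0,0,-0.4,0,0,0.65,0,0,0,-1.0,0,0,0.65,0,0,0,-1.8,0,0,0.65,0,0,0,-2.7,0,0,0.65,0,0,0,-3.7,0,0,0.65]}}

```text
clock: 13.15
tool_pos: [576.3, -15.8, -9.6]
orientation: [0.001, 0.003, 1.0, -0.0]
ft_force: [0.1, 0.8, -0.5]
opening: 0.345
finger_force: 0.2
```

{"name": "send_rows", "arguments": {"commands": [0,0,0,-1.2,0,0,0.65,0,0,0,-2.4,0,0,0.65,0,0,0,-3.7,0,0,0.65,0,0,0,-5.0,0,0,0.65,0,0,0,-6.4,0,0,0.65]}}

```text
clock: 13.57
tool_pos: [640.5, -16.1, -9.6]
orientation: [0.001, 0.003, 1.0, -0.0]
ft_force: [0.1, -0.2, -0.6]
opening: 0.351
finger_force: 0.0
```

{"name": "send_rows", "arguments": {"commands": [0,0,0,-1.4,0,0,0.65,0,0,0,-2.6,0,0,0.65,0,0,0,-3.6,0,0,0.65,0,0,0,-4.3,0,0,0.65,0,0,0,-4.6,0,0,0.65]}}

```text
clock: 13.98
tool_pos: [687.2, -16.4, -9.9]
orientation: [0.001, 0.003, 1.0, -0.0]
ft_force: [-0.9, -0.9, 1.5]
opening: 0.347
finger_force: 0.0
```

```bash
python3 lid.py; python3 -c "
from rig import viewer; import cv2
cv2.imwrite('pics/s6.png',viewer.read_camera('scene')[...,::-1])"
```

```text
lid 671 -17 dia 39 px [239 207] [317 274]
[687.  -16.4 -10. ] [0.4 0.5 0.6] 14.0333
```

View pics/s6.png

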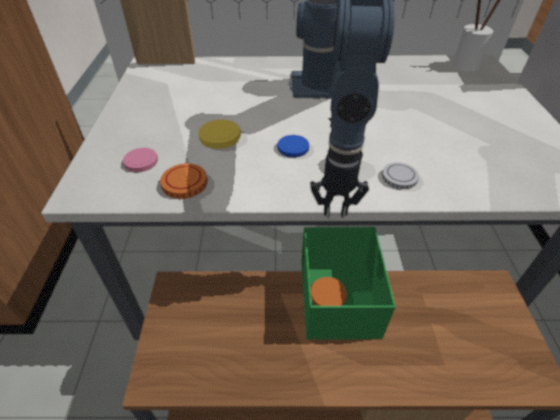

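The scene view shows the orange lid inside the caddy at (328,292). The steel lid is still at (400,175). I raise the arm clear and verify the rest.

{"name": "send_rows", "arguments": {"commands": [0,0,0,0,0,-0.8,0.65,0,0,0,0,0,-2.5,0.65,0,0,0,0,0,-5,0.65,0,0,0,0,0,-8,0.65,0,0,0,2,0,-10,0.65]}}

```text
clock: 14.5
tool_pos: [667.5, -16.5, 92.4]
orientation: [0.003, 0.003, 1.0, -0.0]
ft_force: [0.2, -0.2, 1.8]
opening: 0.352
finger_force: 0.0
```

{"name": "send_rows", "arguments": {"commands": [0,0,0,1,3,-1,0.65,0,0,0,2,6,-2,0.65,0,0,0,4,8,-3,0.65,0,0,0,5,9,-3,0.65,0,0,0,5,9,-3,0.65]}}

```text
clock: 14.92
tool_pos: [613.7, 76.9, 122.2]
orientation: [0.001, 0.001, 1.0, 0.001]
ft_force: [0.4, -0.2, 0.0]
opening: 0.351
finger_force: 0.0
```

```bash
python3 -c "
from rig import viewer; import cv2
a=viewer.read_camera('scene'); cv2.imwrite('pics/s7.png',a[...,::-1])
b=viewer.read_camera('top'); cv2.imwrite('pics/s8.png',cv2.hconcat([cv2.resize(a,(400,300)),cv2.resize(b,(400,300))])[...,::-1])"
```

```text
(no output)
```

View pics/s8.png

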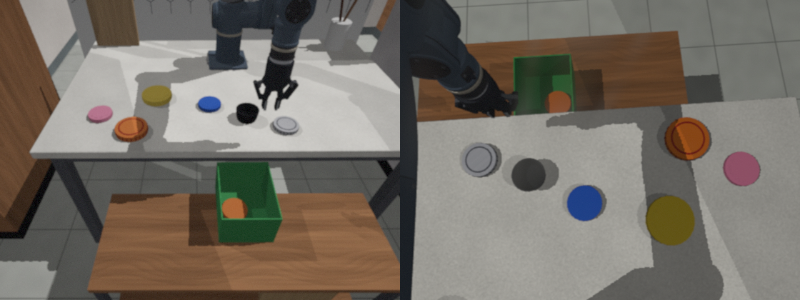

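The orange lid lies in the caddy, at scene (234,208) and top (558,102). The steel lid, ramekin and all the other lids are where they were, and the gripper touches nothing.

```bash
python3 -c "
from rig import arm
print(arm.finish_job())"
```

```text
the job is handed in; nothing more can be done
None
```

The smaller orange lid was slid off the far edge and is lying in the green caddy; the steel lid, ramekin and other lids are where they were, and the job was handed in at about 15 s of the 32 s limit.

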